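Level the lacquer on the guitar-pickup turntable

TASK

Turn the crank of the lacquer turntable so that the platter itself runs counter-clockwise (seen from above) at 15 turns a minute, and keep the platter between 13 and 17 turns a minute for 8 seconds without a break so that the fresh lacquer levels; never let it run faster than 20 turns a minute. Then bring the platter to a stop with the red pickup cover lined up with the yellow pointer, let go of the handle and leave everything at rest. Drive and brake it by the crank only, never touching the platter or the wet covers, leave the drag shoe in its cage, and do not push the lacquer can, pot, brush, screwdriver or tape roll about.

Things in the scene. Friction and masses are not known exactly. Their poses are not given: they have to be found in the camera images.
- stand: green cast stand of the turntable, fixed to the bench in each run but placed and turned anew; round foot 250 mm across, column 70 mm high; origin at the centre of its underside, z up along the platter's vertical axis, -x towards the yellow pointer
- spindle (a point): point fixed to the stand, on the vertical axis of platter and crank, 165 mm above the bench (just above the crank's hub); crank and platter both turn about this axis
- platter (a joint): angle of the platter on the stand, rad, no stops, growing counter-clockwise from above; red cover at the pointer at pi (plus or minus whole turns). Steel disc 310 mm across, 22 mm thick, top 97 mm above the bench, inertia about 0.09 kg m2 (hidden, -30 to +40 %). Bearing drag 0.02 N m dry plus 0.006 N m per rad/s; the shoe adds about 0.06 N m.
- crank (a joint): angle of the crank relative to the platter, rad, growing counter-clockwise. They are joined only by a slipping fluid coupling: torque on the platter = 0.09 N m per rad/s of this joint's rate. So the crank must outrun the platter (nominally by 1 rad/s at 15 turns a minute, 0.5 to 1.7 as the drag varies), which follows in about 1 s; a crank held still brakes it, one let go is carried round
- handle_mid (a point): the place to grip on the crank's upright orange handle, on the handle's own axis, 177 mm above the bench; the handle is a round grip 28 mm across (sleeve spins freely on its pin) reaching from 143 to 199 mm above the bench, 70 mm from the spindle axis; under it lies the flat aluminium crank arm, top face 140 mm above the bench
- red_cover (a point): centre of the top face of the red pickup cover, 118 mm above the bench, 95 mm from the spindle axis; the cover is 38 x 70 x 16 mm, long side across the radius, fixed on the platter; four black covers of the same size are fixed at the other fifths of the circle
- pointer (a point): the place, 95 mm from the spindle axis and 118 mm above the bench, where the centre of the red cover's top must stop: straight inward of the yellow pointer post, which is fixed to the stand just outside the platter's rim and is 114 mm high, 30 mm wide
- lacquer_can: blue tin with a paper label, 80 mm across, 100 mm high, loose on the bench; origin at the centre of its underside; to be left alone
- pot: white ceramic pot 72 mm across, 90 mm high, loose; origin at the centre of its underside; to be left alone
- brush: lacquer brush lying flat, loose; origin in the middle of its underside, x along its length; to be left alone
- screwdriver: screwdriver lying flat, loose; origin in the middle of its underside, x along its length; to be left alone
- tape_roll: roll of masking tape lying flat, 90 mm across, 25 mm high, loose; origin at the centre of its underside; to be left alone
- drag_shoe: brass weight with an orange felt sole, 34 x 50 x 33 mm, nominally 80 g, lying loose on the platter's bare outer track, 138 mm from the axis on the side away from the pointer, kept in place by a steel cage on the stand (top 134 mm above the bench); its weight and friction, so the drag (nominal 0.06 N m), differ hidden from run to run, from a third to 1.8 times; leave it there

How it is judged (in metres and radians):
On the way, in this order (a step that is already met when the one before it is completed fails the run):
1. the platter keeps turning counter-clockwise at 13 to 17 turns a minute (with a little allowance: 1.31 to 1.83 rad/s) for 8 s (velocity of joint platter between 1.31 and 1.83 rad/s), for 8 s.
2. then the platter stands still with the red cover at the pointer, within 20 mm (horizontal distance between red_cover and pointer below 0.02 m and velocity of joint platter between -0.04 and 0.04 rad/s), for 0.4 s.
At the end, for the whole second after the job is handed in: platter and crank at rest, the centre of the red cover within 20 mm of the pointer's place, handle released (all of step 2 and velocity of joint crank between -0.1 and 0.1 rad/s); the robot touches nothing.
It fails at once if the platter runs faster than 20 turns a minute (limit 2.2 rad/s) (velocity of joint platter above 2.2 rad/s or velocity of joint platter below -2.2 rad/s).
It fails at once if the fingers touch the platter's disc or the covers on it (contact force between the fingers and platter_c0 above 1 N or contact force between the fingers and platter_c2 above 1 N or contact force between the fingers and platter_c3 above 1 N or contact force between the fingers and platter_c4 above 1 N or contact force between the fingers and platter_c5 above 1 N or contact force between the fingers and platter_c6 above 1 N).
It fails at once if a bystander is pushed more than 30 mm (distance of any of lacquer_can, pot, brush, screwdriver, tape_roll from where it was at the start of the episode above 0.03 m).
It fails at once if the drag shoe is lifted off the platter (height (world z) of drag_shoe above 0.11 m).
It also fails if it takes over 69 s, if anything falls off the work surface, if the arm or the gripper's body presses on something with over 40 N, if the wrist force passes 120 N, or if a joint passes its speed limit or range.

ROBOT

A 6-joint arm with a two-finger parallel gripper is mounted at the origin on the work surface. World frame = base frame: x ahead of the robot, y to its left, z up, the work surface at z = 0. Lengths are in mm, angles in rad, forces in N, time in s.
With the tool pointing down it reaches from about 325 to 775 mm from the base axis. Payload 5.5 kg.
Tool frame: the origin (TCP) lies between the finger pads; the fingertips stand manip.tcp_to_tips ahead of it and the grasp point (between the pads) lies 2 mm behind it (manip.tcp_to_tips is the distance from the TCP to the fingertips, in mm); z points along the fingers, y is the line along which they close (so a half turn about z gives the same grasp; the last joint's range is limited). The gripper opens to 85 mm and grips with 20 to 120 N. Pads are 22 mm wide; open, the fingers measure 114 mm over their backs; the gripper's body (76 mm by 85 mm) begins 54 mm behind the grasp point. The pads swing forward as they close: fully open they stand 13 mm farther back than shut.
Start: joints at [-0.057, 0.091, 1.231, -0, 1.82, -0.057], TCP at [600.014, -0.003, 248.275] pointing down, gripper open.
Joint ranges: [-2.87, 2.87], [-0.86, 2.18], [0.17, 2.46], [-1.51, 4.65], [0.06, 2.69], [-2.65, 2.65]. Speed limits (rad/s): [2.57, 2.57, 3.01, 3.14, 3.14, 3.14].

INTERFACE

Orientations are given as a 3x3 rotation matrix whose columns are the frame's x, y, z axes.
In Python, from cell import status, optics, ticket, spot_in, manip gives the robot as it stands.
- The arm moves only by the tool drive_tool, never from a script. Its argument "series" is a list of rows, each a list of 7 numbers: the shift along the tool's x, y, z in m, then the turn, a rotation vector about the tool's x, y, z in degrees, then the closure, from 0 (fully open) to 1 (shut). In form: [[x, y, z, wx, wy, wz, jaw], ...]. A call has 1 to 5 rows; each row shifts and turns the commanded pose from where the row before left it, along the tool's axes as they then stand; what a row does not reach is not made up. A row lasts 1/8 s, in which the tool goes at most 62.5 mm and 10.7 degrees, less where a joint would pass 70% of its speed; a pose out of reach is approached as far as the arm can. A call with a gripper value outside its range is refused whole. The fingers move at their own pace and stop on an object; "grip_force" is the grip in N (left out, the last holds). Time passes only in rows, so rows that do not move let the fingers close. It gives the time, the measured TCP pose, the force, the opening and the grip force at its end, in the units of the state.
- status.read_state(): the state, without advancing time (a new reading comes with each control period).
- optics.capture(name): name is "scene" or "side" or "wrist"; returns (picture, depth): 384x512x3 uint8, red, green, blue; 384x512 float32, mm along the optical axis (not along the pixel's ray), 0 where there is no reading.
- optics.camera_model(name): a dict with "fx", "fy", "cx", "cy" (pixels), "extrinsics" (4x4, takes a point from camera to world coordinates). Camera axes: x right, y up, looking along -z (the intrinsics and any distortion apply to the point x, -y, -z); pixel columns grow to the right and rows downward; lengths in mm; the calibration is good to about 2 mm. A picture is of the moment at which its call begins: read the wrist's pose just before it. camera_model takes no time and is no camera call; for the wrist camera it gives the pose at the moment of the call.
- ticket.sign_off(): hands the job in; it is judged then, once.
Trained networks look in the newest picture that a camera, given by its name, has taken for a name from the list of things; names that differ only in an ending like _2 or _b are one class to them, and where a whole thing is asked for, a point or a joint stands for the part that bears it (a point fixed in the world has none). Each returns a list of dicts, best first, with "p" (0 to 1); they miss things now and then, are a little off and sometimes report something else, mostly with a low value. They report only what shows in the picture. A call takes as long as a camera call.
- spot_in(label, camera): "centre" ([x, y, z] in mm, in world coordinates, good to about 4 mm: the middle of the surface that is visible of it).
The state is a dict: "time": time; "joint_positions": joint angles; "qd": joint speeds; "effort": joint torques, N m; "tcp_pos": TCP position; "ee_rot": TCP orientation; "ft_force": force on the tool from outside, world axes, zero at the start; "wrist_torque": the same for the moment, N m; "finger_gap": opening from 0.0 (shut) to 1.0 (fully open); "finger_force": force on a finger pad.
Only numpy, scipy, OpenCV 4.12 (cv2) and the standard library are available. Lean on these libraries where they do the work, as an engineer would, in place of code of your own. Each camera call takes 0.05 s, during which the arm holds its last target. There are 200 camera calls.

## Working session

There is one attempt and no reset: what is moved stays moved. The work goes in short steps, Python scripts to look and compute and a tool call to move; the robot and the scene stay as the last step left them, time stands still between calls to the robot, and variables do not carry over. Pictures are saved under pics/ and viewed, at most 10 in all, crops included, and the job is handed in when it is done.

Besides the shell and the picture viewer there is one more tool, called after ">>>" as a command line: name --pt "numbers of a row" for each row, then --argument value for the rest. drive_tool: Moves the arm, as the interface text tells. Its arguments: {"type":"object","properties":{"series":{"type":"array","items":{"type":"array","items":{"type":"number"}}},"grip_force":{"type":"number"}},"required":["series"]}

```bash
ls; mkdir -p pics; python3 - <<'E'
from cell import status, optics, ticket, spot_in, manip
import cv2,numpy as np
print(manip.tcp_to_tips, {k:v for k,v in vars(manip).items() if not k.startswith('_')} if hasattr(manip,'__dict__') else '')
s=status.read_state();print(s)
ims=[]
for c in ("scene","side"):
    p,d=optics.capture(c); cv2.imwrite(f"pics/{c}1.png",p[:,:,::-1])
    for l in ("spindle","handle_mid","red_cover","stand","platter","drag_shoe","crank","pointer","lacquer_can","pot","brush","screwdriver","tape_roll"):
        try: print(c,l,[(np.round(r['centre']),round(r['p'],2)) for r in spot_in(l,c)][:3])
        except Exception as e: print(l,e)
    ims.append(p[:,:,::-1])
im=np.vstack(ims); cv2.imwrite("pics/both.png",cv2.resize(im,(400,600)) if 0 else im[:, :])
E
```

```text
pics
17.0 {}
{'time': 0.0, 'joint_positions': array([-5.66955321e-02,  9.18871378e-02,  1.23192220e+00,  1.71295687e-05,
        1.81981740e+00, -5.67183745e-02]), 'qd': array([-0.00077266, -0.00091436, -0.00102205,  0.00149685, -0.00018158,
       -0.00045554]), 'effort': array([ 1.92109423e-03, -4.58737707e+01, -4.18019521e+01,  2.08830479e-04,
        1.19483890e-02, -1.60596358e-05]), 'tcp_pos': array([5.99737296e+02, 2.11959263e-02, 2.47113412e+02]), 'ee_rot': array([[-2.69133264e-05,  9.99997939e-01, -2.02987536e-03],
       [ 9.99999991e-01,  2.71809933e-05,  1.31836241e-04],
       [ 1.31891144e-04, -2.02987180e-03, -9.99997931e-01]]), 'ft_force': array([ 0.41449329, -0.29632303, -0.58370906]), 'wrist_torque': array([-0.01014028, -0.02346103,  0.02766228]), 'finger_force': 0.0, 'finger_gap': 0.9994148017181197}
scene spindle [(array([614., -66.,  98.]), 0.57)]
scene handle_mid [(array([649., -18., 178.]), 0.83)]
scene red_cover [(array([596., -50.,  99.]), 0.58)]
scene stand [(array([613., -67.,  94.]), 0.6)]
scene platter [(array([598., -54.,  95.]), 0.65), (array([ 683., -3
[... 708 characters left out ...]
ray([563.,   8., 101.]), 0.96), (array([576.,   3., 100.]), 0.2)]
side platter [(array([577.,   4.,  98.]), 0.85), (array([570.,  11., 100.]), 0.51)]
side drag_shoe [(array([ 694., -106.,  134.]), 0.44)]
side crank [(array([618., -18., 140.]), 0.74)]
side pointer [(array([568.,  13., 100.]), 0.94)]
side lacquer_can [(array([479., 375.,  95.]), 0.57), (array([ 692., -106.,  132.]), 0.29)]
side pot [(array([621., 444.,  54.]), 0.87), (array([700., 311.,  23.]), 0.33), (array([ 386., -344.,   18.]), 0.27)]
side brush [(array([ 675., -343.,   18.]), 0.54), (array([622., 443.,  53.]), 0.33)]
side screwdriver [(array([ 385., -344.,   22.]), 0.49)]
side tape_roll [(array([700., 309.,  26.]), 0.87)]
```

View pics/scene1.png

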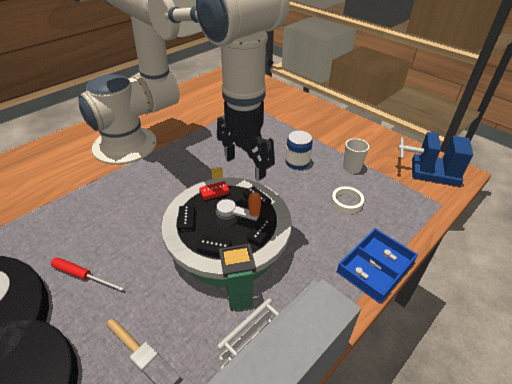

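View pics/side1.png

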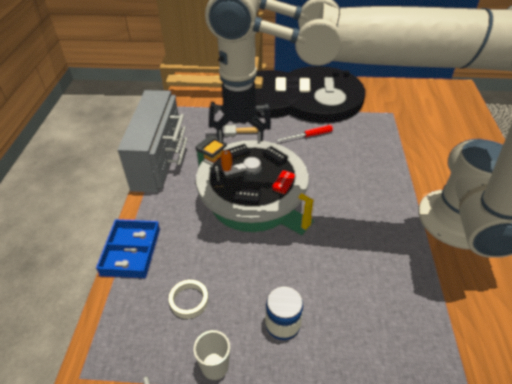

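```bash
cat > h.py <<'E'
from cell import status, optics, ticket, spot_in, manip
import cv2,numpy as np
def cloud(c):
    M=optics.camera_model(c); p,d=optics.capture(c)
    v,u=np.mgrid[0:384,0:512]; d=d.astype(float)
    P=np.stack([(u-M['cx'])/M['fx']*d,-(v-M['cy'])/M['fy']*d,-d,np.ones_like(d)],-1)@np.array(M['extrinsics']).T
    P=P[...,:3]; P[d<=0]=np.nan
    hsv=cv2.cvtColor(p,cv2.COLOR_RGB2HSV).astype(int)
    return p,hsv,P
def circ(q):
    A=np.c_[2*q,np.ones(len(q))]; s=np.linalg.lstsq(A,(q**2).sum(1),rcond=None)[0]
    return s[:2],np.sqrt(s[2]+s[:2]@s[:2])
E
python3 - <<'E'
from h import *
for c in ("scene","side"):
    p,hsv,P=cloud(c); H,S,V=hsv[...,0],hsv[...,1],hsv[...,2]; z=P[...,2]; r=np.hypot(P[...,0]-605,P[...,1]+50)
    m=(z>88)&(z<106)&(r<200)
    from scipy.spatial import ConvexHull
    q=P[m][:,:2]; q=q[ConvexHull(q).vertices]; 
    for _ in range(4):
        cc,R=circ(q); e=abs(np.hypot(*(q-cc).T)-R); q=q[e<=max(2.5,np.percentile(e,85))]
    print(c,'circle',cc,R,len(q),'z',np.nanmedian(z[m]))
    for n,mk in dict(red=((H<6)|(H>174))&(S>170)&(V>90),yel=(H>18)&(H<30)&(S>150),org=(H>=6)&(H<16)&(S>170)).items():
        k=mk&(r<220)&(z>60); vv,uu=np.where(k)
        if k.any():
            print(n,k.sum(),'px',np.median(uu),np.median(vv),'P med',np.nanmedian(P[k],0).round(),'5%',np.nanpercentile(P[k],5,0).round(),'95%',np.nanpercentile(P[k],95,0).round())
            t=k&(z>np.nanpercentile(z[k],95)-6); print('   top',np.nanmedian(P[t],0).round(1),np.nanmean(P[t],0).round(1),t.sum())
    k=(S<60)&(V>140)&(z>135)&(z<175)&(r<60); print('hub/crank',k.sum(),np.nanmedian(P[k],0))
    k=(z>150)&(z<170)&(r<45);print('hubtop',k.sum(),np.nanmean(P[k],0))
E
```

```text
scene circle [576.65140996 -39.08825274] 154.2666318569676 42 z 96.49624783026343
red 311 px 214.0 191.0 P med [496.  -8. 116.] 5% [471. -36. 106.] 95% [515.  23. 119.]
   top [492.8  -6.3 116.6] [492.2  -6.1 116.5] 242
yel 369 px 231.0 253.0 P med [ 686. -106.  129.] 5% [ 423. -132.   84.] 95% [707.  62. 131.]
   top [ 691.3 -113.9  129.3] [ 691.1 -113.6  129.2] 264
org 241 px 254.0 204.0 P med [647. -17. 180.] 5% [632. -23. 149.] 95% [653.  -3. 199.]
   top [643.8 -13.7 197.1] [642.6 -12.9 196.6] 63
hub/crank 263 [583.79267713 -34.49676378 141.60232632]
hubtop 13 [636.68448743 -21.8173855  163.27705024]
side circle [579.35108364 -37.45235706] 155.6045102964426 32 z 99.09324988142134
red 316 px 283.0 181.0 P med [491.   2. 119.] 5% [468. -51. 100.] 95% [515.  33. 122.]
   top [489.9   1.1 119.3] [491.    1.  119.4] 239
yel 351 px 300.0 195.0 P med [447.  48. 115.] 5% [ 419. -131.   67.] 95% [710.  76. 134.]
   top [ 694.  -113.5  131.6] [ 694.2 -114.6  131.8] 141
org 214 px 226.0 160.0 P med [640.   1. 180.] 5% [629. -93. 101.] 95% [671.  12. 253.]
   top [637.9  13.8 367.9] [645.1   7.4 368.8] 11
hub/crank 192 [583.94340049 -30.40676313 143.7493978 ]
hubtop 0 [nan nan nan]<stdin>:16: RuntimeWarning: Mean of empty slice
```

>>> drive_tool --pt "-0.006 0.022 0 0 0 0 0" --pt "-0.006 0.022 0 0 0 0 0" --pt "0 0 0.033 0 0 0 0" --pt "0 0 0.033 0 0 0 0" --pt "0 0 0 0 0 0 0" --grip_force 40

```text
time: 2.12
tcp_pos: [642.5, -11.9, 178.4]
ee_rot: [[0.0, 1.0, -0.007], [1.0, -0.0, 0.0], [0.0, -0.007, -1.0]]
ft_force: [-0.5, 0.3, -0.2]
finger_gap: 0.997
finger_force: 0.0
```

>>> drive_tool --pt "0 0 0 0 0 0 1" --pt "0 0 0 0 0 0 1" --pt "0 0 0 0 0 0 1" --pt "0 0 0 0 0 0 1" --pt "0 0 0 0 0 0 1"

```text
time: 2.75
tcp_pos: [643.4, -12.6, 184.3]
ee_rot: [[0.001, 1.0, 0.0], [1.0, -0.001, -0.001], [-0.001, 0.0, -1.0]]
ft_force: [-6.2, -1.5, 5.3]
finger_gap: 0.312
finger_force: 40.1
```

```bash
cat >> h.py <<'E'
C=np.array([578.,-38.3]); PA=146.6
def red(c):
    t=status.read_state()['time']; p,hsv,P=cloud(c); H,S,V=hsv[...,0],hsv[...,1],hsv[...,2]
    dx,dy=P[...,0]-C[0],P[...,1]-C[1]; r=np.hypot(dx,dy); z=P[...,2]
    k=((H<6)|(H>174))&(S>150)&(V>70)&(z>112)&(z<126)&(r>60)&(r<125)
    if k.sum()<15: return t,None,k.sum(),0,p
    q=np.nanmean(P[k],0)[:2]-C
    return t,np.degrees(np.arctan2(q[1],q[0])),k.sum(),np.hypot(*q),p
E
cat > m.py <<'E'
from h import *
s=status.read_state(); d=s['tcp_pos'][:2]-C
print('t',round(s['time'],3),'tcp',s['tcp_pos'].round(1),'ang',np.degrees(np.arctan2(d[1],d[0])).round(1),'r',np.hypot(*d).round(1),'F',s['ft_force'].round(1),'gap',round(s['finger_gap'],3))
for c in ("scene","side"):
    t,a,n,r,p=red(c); print(c,round(t,3),a and round(a,1),n,round(r,1))
E
python3 m.py; python3 -c "
from h import *
p=optics.capture('scene')[0]; cv2.imwrite('pics/g.png',p[120:300,120:340,::-1].repeat(2,0).repeat(2,1))"
```

```text
t 2.75 tcp [643.4 -12.6 184.3] ang 21.5 r 70.3 F [-6.2 -1.5  5.3] gap 0.312
scene 2.75 158.3 266 91.8
side 2.8 153.3 277 96.7
```

View pics/g.png

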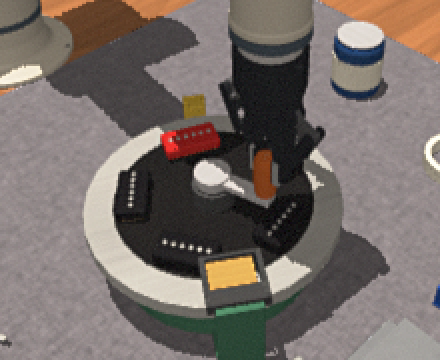

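```bash
cat > seq.py <<'E'
import sys,numpy as np
a=np.radians(float(sys.argv[1])); 
rows=[]
for s in sys.argv[2:]:
    n=1
    if 'x' in s: s,n=s.split('x')
    for _ in range(int(n)):
        b=a+np.radians(float(s)); rows.append([round(.07*(np.sin(b)-np.sin(a)),4),round(.07*(np.cos(b)-np.cos(a)),4),0,0,0,0,1]); a=b
for i in range(0,len(rows),5): print(rows[i:i+5])
print('end',np.degrees(a))
E
python3 seq.py 22 5 10 15 18x22
```

```text
[[np.float64(0.0056), np.float64(-0.0025), 0, 0, 0, 0, 1], [np.float64(0.0103), np.float64(-0.0065), 0, 0, 0, 0, 1], [np.float64(0.013), np.float64(-0.0128), 0, 0, 0, 0, 1], [np.float64(0.0106), np.float64(-0.0192), 0, 0, 0, 0, 1], [np.float64(0.0042), np.float64(-0.0215), 0, 0, 0, 0, 1]]
[[np.float64(-0.0027), np.float64(-0.0217), 0, 0, 0, 0, 1], [np.float64(-0.0093), np.float64(-0.0198), 0, 0, 0, 0, 1], [np.float64(-0.0149), np.float64(-0.016), 0, 0, 0, 0, 1], [np.float64(-0.0192), np.float64(-0.0106), 0, 0, 0, 0, 1], [np.float64(-0.0215), np.float64(-0.0042), 0, 0, 0, 0, 1]]
[[np.float64(-0.0217), np.float64(0.0027), 0, 0, 0, 0, 1], [np.float64(-0.0198), np.float64(0.0093), 0, 0, 0, 0, 1], [np.float64(-0.016), np.float64(0.0149), 0, 0, 0, 0, 1], [np.float64(-0.0106), np.float64(0.0192), 0, 0, 0, 0, 1], [np.float64(-0.0042), np.float64(0.0215), 0, 0, 0, 0, 1]]
[[np.float64(0.0027), np.float64(0.0217), 0, 0, 0, 0, 1], [np.float64(0.0093), np.float64(0.0198), 0, 0, 0, 0, 1], [np.float64(0.0149), np.float64(0.016), 0, 0, 0, 0, 1], [np.float64(0.0192), np.float64(0.0106), 0, 0, 0, 0, 1], [np.float64(0.0215), np.float64(0.0042), 0, 0, 0, 0, 1]]
[[np.float64(0.0217), np.float64(-0.0027), 0, 0, 0, 0, 1], [np.float64(0.0198), np.float64(-0.0093), 0, 0, 0, 0, 1], [np.float64(0.016), np.float64(-0.0149), 0, 0, 0, 0, 1], [np.float64(0.0106), np.float64(-0.0192), 0, 0, 0, 0, 1], [np.float64(0.0042), np.float64(-0.0215), 0, 0, 0, 0, 1]]
end 448.0
```

>>> drive_tool --pt "0.0056 -0.0025 0 0 0 0 1" --pt "0.0103 -0.0065 0 0 0 0 1" --pt "0.013 -0.0128 0 0 0 0 1" --pt "0.0106 -0.0192 0 0 0 0 1" --pt "0.0042 -0.0215 0 0 0 0 1"

```text
time: 3.52
tcp_pos: [582.8, 36.7, 184.4]
ee_rot: [[-0.005, 1.0, 0.007], [1.0, 0.005, 0.008], [0.008, 0.007, -1.0]]
ft_force: [3.9, 11.1, 7.6]
finger_gap: 0.309
finger_force: 40.4
```

```bash
python3 m.py
```

```text
t 3.525 tcp [582.8  36.7 184.4] ang 86.3 r 75.1 F [ 3.9 11.1  7.6] gap 0.309
scene 3.525 169.1 275 92.2
side 3.575 165.3 267 95.1
```

>>> drive_tool --pt "-0.0027 -0.0217 0 0 0 0 1" --pt "-0.0093 -0.0198 0 0 0 0 1" --pt "-0.0149 -0.016 0 0 0 0 1" --pt "-0.0192 -0.0106 0 0 0 0 1" --pt "-0.0215 -0.0042 0 0 0 0 1"

```text
time: 4.25
tcp_pos: [506.3, -34.2, 184.3]
ee_rot: [[-0.003, 1.0, -0.004], [1.0, 0.003, 0.002], [0.002, -0.004, -1.0]]
ft_force: [-5.6, 1.5, 9.3]
finger_gap: 0.31
finger_force: 41.1
```

>>> drive_tool --pt "-0.0217 0.0027 0 0 0 0 1" --pt "-0.0198 0.0093 0 0 0 0 1" --pt "-0.016 0.0149 0 0 0 0 1" --pt "-0.0106 0.0192 0 0 0 0 1" --pt "-0.0042 0.0215 0 0 0 0 1"

```text
time: 4.88
tcp_pos: [578.2, -103.5, 184.2]
ee_rot: [[-0.004, 1.0, 0.003], [1.0, 0.004, 0.009], [0.009, 0.003, -1.0]]
ft_force: [-3.1, 22.7, 9.3]
finger_gap: 0.31
finger_force: 41.4
```

```bash
python3 m.py
```

```text
t 4.875 tcp [ 578.2 -103.5  184.2] ang -89.8 r 65.2 F [-3.1 22.7  9.3] gap 0.31
scene 4.875 -109.7 362 96.6
side 4.925 -111.9 196 89.8
```

>>> drive_tool --pt "0.0047 0.0207 0 0 0 0 1" --pt "0.0118 0.0193 0 0 0 0 1" --pt "0.0149 0.016 0 0 0 0 1" --pt "0.0192 0.0106 0 0 0 0 1" --pt "0.0215 0.0042 0 0 0 0 1"

```text
time: 5.6
tcp_pos: [646.5, -35.0, 184.2]
ee_rot: [[-0.0, 1.0, -0.002], [1.0, 0.0, -0.0], [-0.0, -0.002, -1.0]]
ft_force: [-14.9, -0.4, 10.2]
finger_gap: 0.308
finger_force: 41.5
```

```bash
sed -i 's/^C=.*/CC=dict(scene=np.array([576.7,-38.5]),side=np.array([579.4,-37.5])); PA=146.6/; s/    t=status/    C=CC[c]; t=status/' h.py
cat > m.py <<'E'
from h import *
import sys
s=status.read_state(); d=s['tcp_pos'][:2]-[576.5,-33.7]
print('t',round(s['time'],3),'tcp',s['tcp_pos'].round(1),'ang',np.degrees(np.arctan2(d[1],d[0])).round(1),'r',np.hypot(*d).round(1),'F',s['ft_force'].round(1),'gap',round(s['finger_gap'],3))
for c in sys.argv[1:]:
    t,a,n,r,p=red(c); print(c,round(t,3),a and round(a,1),n,round(r,1))
E
python3 m.py scene
```

```text
t 5.6 tcp [646.5 -35.  184.2] ang -1.0 r 70.0 F [-14.9  -0.4  10.2] gap 0.308
scene 5.6 -62.4 369 96.8
```

```bash
sed -i 's/round(.07\*(np.sin(b)-np.sin(a)),4)/float(round(.07*(np.sin(b)-np.sin(a)),4))/; s/round(.07\*(np.cos(b)-np.cos(a)),4)/float(round(.07*(np.cos(b)-np.cos(a)),4))/' seq.py; python3 seq.py 358 20x90 | awk 'NR<=18'
```

```text
[[0.0241, -0.0034, 0, 0, 0, 0, 1], [0.0215, -0.0114, 0, 0, 0, 0, 1], [0.0163, -0.0181, 0, 0, 0, 0, 1], [0.0091, -0.0225, 0, 0, 0, 0, 1], [0.0008, -0.0243, 0, 0, 0, 0, 1]]
[[-0.0075, -0.0231, 0, 0, 0, 0, 1], [-0.015, -0.0192, 0, 0, 0, 0, 1], [-0.0206, -0.0129, 0, 0, 0, 0, 1], [-0.0238, -0.0051, 0, 0, 0, 0, 1], [-0.0241, 0.0034, 0, 0, 0, 0, 1]]
[[-0.0215, 0.0114, 0, 0, 0, 0, 1], [-0.0163, 0.0181, 0, 0, 0, 0, 1], [-0.0091, 0.0225, 0, 0, 0, 0, 1], [-0.0008, 0.0243, 0, 0, 0, 0, 1], [0.0075, 0.0231, 0, 0, 0, 0, 1]]
[[0.015, 0.0192, 0, 0, 0, 0, 1], [0.0206, 0.0129, 0, 0, 0, 0, 1], [0.0238, 0.0051, 0, 0, 0, 0, 1], [0.0241, -0.0034, 0, 0, 0, 0, 1], [0.0215, -0.0114, 0, 0, 0, 0, 1]]
[[0.0163, -0.0181, 0, 0, 0, 0, 1], [0.0091, -0.0225, 0, 0, 0, 0, 1], [0.0008, -0.0243, 0, 0, 0, 0, 1], [-0.0075, -0.0231, 0, 0, 0, 0, 1], [-0.015, -0.0192, 0, 0, 0, 0, 1]]
[[-0.0206, -0.0129, 0, 0, 0, 0, 1], [-0.0238, -0.0051, 0, 0, 0, 0, 1], [-0.0241, 0.0034, 0, 0, 0, 0, 1], [-0.0215, 0.0114, 0, 0, 0, 0, 1], [-0.0163, 0.0181, 0, 0, 0, 0, 1]]
[[-0.0091, 0.0225, 0, 0, 0, 0, 1], [-0.0008, 0.0243, 0, 0, 0, 0, 1], [0.0
[... 1267 characters left out ...]
192, 0, 0, 0, 0, 1]]
[[0.0206, 0.0129, 0, 0, 0, 0, 1], [0.0238, 0.0051, 0, 0, 0, 0, 1], [0.0241, -0.0034, 0, 0, 0, 0, 1], [0.0215, -0.0114, 0, 0, 0, 0, 1], [0.0163, -0.0181, 0, 0, 0, 0, 1]]
[[0.0091, -0.0225, 0, 0, 0, 0, 1], [0.0008, -0.0243, 0, 0, 0, 0, 1], [-0.0075, -0.0231, 0, 0, 0, 0, 1], [-0.015, -0.0192, 0, 0, 0, 0, 1], [-0.0206, -0.0129, 0, 0, 0, 0, 1]]
[[-0.0238, -0.0051, 0, 0, 0, 0, 1], [-0.0241, 0.0034, 0, 0, 0, 0, 1], [-0.0215, 0.0114, 0, 0, 0, 0, 1], [-0.0163, 0.0181, 0, 0, 0, 0, 1], [-0.0091, 0.0225, 0, 0, 0, 0, 1]]
[[-0.0008, 0.0243, 0, 0, 0, 0, 1], [0.0075, 0.0231, 0, 0, 0, 0, 1], [0.015, 0.0192, 0, 0, 0, 0, 1], [0.0206, 0.0129, 0, 0, 0, 0, 1], [0.0238, 0.0051, 0, 0, 0, 0, 1]]
```

Calls 1 and 2, with a measurement after each.

>>> drive_tool --pt "0.0241 -0.0034 0 0 0 0 1" --pt "0.0215 -0.0114 0 0 0 0 1" --pt "0.0163 -0.0181 0 0 0 0 1" --pt "0.0091 -0.0225 0 0 0 0 1" --pt "0.0008 -0.0243 0 0 0 0 1"

```text
time: 6.28
tcp_pos: [568.2, 37.2, 184.3]
ee_rot: [[-0.002, 1.0, 0.005], [1.0, 0.002, 0.001], [0.001, 0.005, -1.0]]
ft_force: [2.5, -4.4, 7.8]
finger_gap: 0.31
finger_force: 41.1
```

>>> drive_tool --pt "-0.0075 -0.0231 0 0 0 0 1" --pt "-0.015 -0.0192 0 0 0 0 1" --pt "-0.0206 -0.0129 0 0 0 0 1" --pt "-0.0238 -0.0051 0 0 0 0 1" --pt "-0.0241 0.0034 0 0 0 0 1"

```text
time: 6.9
tcp_pos: [509.8, -55.1, 184.3]
ee_rot: [[-0.001, 1.0, 0.0], [1.0, 0.001, 0.0], [0.0, 0.0, -1.0]]
ft_force: [1.6, 2.5, 4.9]
finger_gap: 0.305
finger_force: 41.0
```

```bash
python3 m.py scene
```

```text
t 6.9 tcp [509.8 -55.1 184.3] ang -162.2 r 70.1 F [1.6 2.5 4.9] gap 0.305
scene 6.9 44.2 317 94.2
```

>>> drive_tool --pt "-0.0215 0.0114 0 0 0 0 1" --pt "-0.0163 0.0181 0 0 0 0 1" --pt "-0.0091 0.0225 0 0 0 0 1" --pt "-0.0008 0.0243 0 0 0 0 1" --pt "0.0075 0.0231 0 0 0 0 1"

```text
time: 7.58
tcp_pos: [611.0, -93.9, 184.2]
ee_rot: [[-0.001, 1.0, 0.001], [1.0, 0.001, 0.003], [0.003, 0.001, -1.0]]
ft_force: [-7.6, 11.2, 10.5]
finger_gap: 0.315
finger_force: 41.7
```

```bash
python3 m.py scene
```

```text
t 7.575 tcp [611.  -93.9 184.2] ang -60.2 r 69.3 F [-7.6 11.2 10.5] gap 0.315
scene 7.575 108.3 262 91.0
```

>>> drive_tool --pt "0.015 0.0192 0 0 0 0 1" --pt "0.0206 0.0129 0 0 0 0 1" --pt "0.0238 0.0051 0 0 0 0 1" --pt "0.0241 -0.0034 0 0 0 0 1" --pt "0.0215 -0.0114 0 0 0 0 1"

```text
time: 8.25
tcp_pos: [632.4, 9.7, 184.2]
ee_rot: [[0.0, 1.0, 0.001], [1.0, -0.0, -0.002], [-0.002, 0.001, -1.0]]
ft_force: [-8.4, -7.3, 9.2]
finger_gap: 0.316
finger_force: 41.5
```

```bash
python3 m.py scene
```

```text
t 8.25 tcp [632.4   9.7 184.2] ang 37.8 r 70.8 F [-8.4 -7.3  9.2] gap 0.316
scene 8.25 173.8 273 91.4
```

>>> drive_tool --pt "0.0163 -0.0181 0 0 0 0 1" --pt "0.0091 -0.0225 0 0 0 0 1" --pt "0.0008 -0.0243 0 0 0 0 1" --pt "-0.0075 -0.0231 0 0 0 0 1" --pt "-0.015 -0.0192 0 0 0 0 1"

```text
time: 8.93
tcp_pos: [525.0, 15.4, 184.3]
ee_rot: [[-0.003, 1.0, 0.003], [1.0, 0.003, 0.003], [0.003, 0.003, -1.0]]
ft_force: [2.3, 1.0, 7.4]
finger_gap: 0.311
finger_force: 41.4
```

```bash
python3 m.py scene
```

```text
t 8.925 tcp [525.   15.4 184.3] ang 136.4 r 71.1 F [2.3 1.  7.4] gap 0.311
scene 8.925 -124.7 329 95.2
```

>>> drive_tool --pt "-0.0206 -0.0129 0 0 0 0 1" --pt "-0.0238 -0.0051 0 0 0 0 1" --pt "-0.0241 0.0034 0 0 0 0 1" --pt "-0.0215 0.0114 0 0 0 0 1" --pt "-0.0163 0.0181 0 0 0 0 1"

```text
time: 9.6
tcp_pos: [540.9, -93.4, 184.3]
ee_rot: [[0.0, 1.0, 0.003], [1.0, -0.0, 0.0], [0.0, 0.003, -1.0]]
ft_force: [2.4, 7.8, 6.1]
finger_gap: 0.311
finger_force: 41.4
```

```bash
python3 m.py scene
```

```text
t 9.6 tcp [540.9 -93.4 184.3] ang -120.8 r 69.5 F [2.4 7.8 6.1] gap 0.311
scene 9.6 -65.0 394 97.5
```

>>> drive_tool --pt "-0.0091 0.0225 0 0 0 0 1" --pt "-0.0008 0.0243 0 0 0 0 1" --pt "0.0075 0.0231 0 0 0 0 1" --pt "0.015 0.0192 0 0 0 0 1" --pt "0.0206 0.0129 0 0 0 0 1"

```text
time: 10.28
tcp_pos: [641.9, -58.1, 184.2]
ee_rot: [[-0.001, 1.0, -0.002], [1.0, 0.001, 0.002], [0.002, -0.002, -1.0]]
ft_force: [-15.0, 4.7, 12.0]
finger_gap: 0.308
finger_force: 42.0
```

```bash
python3 m.py scene
```

```text
t 10.275 tcp [641.9 -58.1 184.2] ang -20.5 r 69.8 F [-15.    4.7  12. ] gap 0.308
scene 10.275 -2.4 356 96.2
```

>>> drive_tool --pt "0.0238 0.0051 0 0 0 0 1" --pt "0.0241 -0.0034 0 0 0 0 1" --pt "0.0215 -0.0114 0 0 0 0 1" --pt "0.0163 -0.0181 0 0 0 0 1" --pt "0.0091 -0.0225 0 0 0 0 1"

```text
time: 10.95
tcp_pos: [592.5, 35.8, 184.2]
ee_rot: [[-0.001, 1.0, 0.004], [1.0, 0.001, -0.0], [-0.0, 0.004, -1.0]]
ft_force: [-0.8, -6.1, 7.3]
finger_gap: 0.313
finger_force: 41.5
```

```bash
python3 m.py scene
```

```text
t 10.95 tcp [592.5  35.8 184.2] ang 77.1 r 71.3 F [-0.8 -6.1  7.3] gap 0.313
scene 10.95 55.9 295 93.2
```

>>> drive_tool --pt "0.0008 -0.0243 0 0 0 0 1" --pt "-0.0075 -0.0231 0 0 0 0 1" --pt "-0.015 -0.0192 0 0 0 0 1" --pt "-0.0206 -0.0129 0 0 0 0 1" --pt "-0.0238 -0.0051 0 0 0 0 1"

```text
time: 11.62
tcp_pos: [506.1, -30.1, 184.3]
ee_rot: [[-0.002, 1.0, -0.0], [1.0, 0.002, 0.002], [0.002, -0.0, -1.0]]
ft_force: [0.6, 2.5, 5.5]
finger_gap: 0.308
finger_force: 41.4
```

```bash
python3 m.py scene
```

```text
t 11.625 tcp [506.1 -30.1 184.3] ang 177.0 r 70.5 F [0.6 2.5 5.5] gap 0.308
scene 11.625 119.7 261 90.7
```

>>> drive_tool --pt "-0.0241 0.0034 0 0 0 0 1" --pt "-0.0215 0.0114 0 0 0 0 1" --pt "-0.0163 0.0181 0 0 0 0 1" --pt "-0.0091 0.0225 0 0 0 0 1" --pt "-0.0008 0.0243 0 0 0 0 1"

```text
time: 12.3
tcp_pos: [588.2, -102.0, 184.2]
ee_rot: [[-0.0, 1.0, 0.002], [1.0, 0.0, 0.002], [0.002, 0.002, -1.0]]
ft_force: [-3.9, 11.2, 9.4]
finger_gap: 0.308
finger_force: 41.7
```

```bash
python3 m.py scene
```

```text
t 12.3 tcp [ 588.2 -102.   184.2] ang -80.3 r 69.3 F [-3.9 11.2  9.4] gap 0.308
scene 12.3 -161.4 71 100.6
```

>>> drive_tool --pt "0.0075 0.0231 0 0 0 0 1" --pt "0.015 0.0192 0 0 0 0 1" --pt "0.0206 0.0129 0 0 0 0 1" --pt "0.0238 0.0051 0 0 0 0 1" --pt "0.0241 -0.0034 0 0 0 0 1"

```text
time: 12.98
tcp_pos: [643.3, -11.5, 184.2]
ee_rot: [[0.0, 1.0, -0.001], [1.0, -0.0, -0.001], [-0.001, -0.001, -1.0]]
ft_force: [-11.9, -4.8, 9.8]
finger_gap: 0.31
finger_force: 41.8
```

```bash
python3 m.py scene
```

```text
t 12.975 tcp [643.3 -11.5 184.2] ang 18.4 r 70.4 F [-11.9  -4.8   9.8] gap 0.31
scene 12.975 -113.3 351 95.7
```

>>> drive_tool --pt "0.0215 -0.0114 0 0 0 0 1" --pt "0.0163 -0.0181 0 0 0 0 1" --pt "0.0091 -0.0225 0 0 0 0 1" --pt "0.0008 -0.0243 0 0 0 0 1" --pt "-0.0075 -0.0231 0 0 0 0 1"

```text
time: 13.65
tcp_pos: [544.7, 30.1, 184.3]
ee_rot: [[-0.002, 1.0, 0.004], [1.0, 0.002, 0.002], [0.002, 0.004, -1.0]]
ft_force: [3.1, -1.7, 7.6]
finger_gap: 0.312
finger_force: 41.5
```

```bash
python3 m.py scene
```

```text
t 13.65 tcp [544.7  30.1 184.3] ang 116.5 r 71.3 F [ 3.1 -1.7  7.6] gap 0.312
scene 13.65 -57.5 351 96.0
```

>>> drive_tool --pt "-0.015 -0.0192 0 0 0 0 1" --pt "-0.0206 -0.0129 0 0 0 0 1" --pt "-0.0238 -0.0051 0 0 0 0 1" --pt "-0.0241 0.0034 0 0 0 0 1" --pt "-0.0215 0.0114 0 0 0 0 1"

```text
time: 14.32
tcp_pos: [522.1, -77.4, 184.3]
ee_rot: [[0.0, 1.0, 0.001], [1.0, -0.0, -0.001], [-0.001, 0.001, -1.0]]
ft_force: [3.1, 3.8, 5.7]
finger_gap: 0.311
finger_force: 41.4
```

```bash
python3 m.py scene
```

```text
t 14.325 tcp [522.1 -77.4 184.3] ang -141.2 r 69.8 F [3.1 3.8 5.7] gap 0.311
scene 14.325 4.5 385 96.8
```

>>> drive_tool --pt "-0.0163 0.0181 0 0 0 0 1" --pt "-0.0091 0.0225 0 0 0 0 1" --pt "-0.0008 0.0243 0 0 0 0 1" --pt "0.0075 0.0231 0 0 0 0 1" --pt "0.015 0.0192 0 0 0 0 1"

```text
time: 15.0
tcp_pos: [629.7, -78.5, 184.2]
ee_rot: [[-0.001, 1.0, -0.001], [1.0, 0.001, 0.003], [0.003, -0.001, -1.0]]
ft_force: [-12.9, 9.6, 12.1]
finger_gap: 0.313
finger_force: 42.1
```

```bash
python3 m.py scene
```

```text
t 15.0 tcp [629.7 -78.5 184.2] ang -40.1 r 69.5 F [-12.9   9.6  12.1] gap 0.313
scene 15.0 66.3 281 92.7
```

>>> drive_tool --pt "0.0206 0.0129 0 0 0 0 1" --pt "0.0238 0.0051 0 0 0 0 1" --pt "0.0241 -0.0034 0 0 0 0 1" --pt "0.0215 -0.0114 0 0 0 0 1" --pt "0.0163 -0.0181 0 0 0 0 1"

```text
time: 15.68
tcp_pos: [614.9, 26.1, 184.3]
ee_rot: [[0.0, 1.0, 0.003], [1.0, -0.0, -0.002], [-0.002, 0.003, -1.0]]
ft_force: [-2.5, -6.9, 8.3]
finger_gap: 0.312
finger_force: 41.7
```

```bash
python3 m.py scene
```

```text
t 15.675 tcp [614.9  26.1 184.3] ang 57.3 r 71.1 F [-2.5 -6.9  8.3] gap 0.312
scene 15.675 130.4 261 90.7
```

>>> drive_tool --pt "0.0091 -0.0225 0 0 0 0 1" --pt "0.0008 -0.0243 0 0 0 0 1" --pt "-0.0075 -0.0231 0 0 0 0 1" --pt "-0.015 -0.0192 0 0 0 0 1" --pt "-0.0206 -0.0129 0 0 0 0 1"

```text
time: 16.35
tcp_pos: [511.6, -5.4, 184.3]
ee_rot: [[-0.003, 1.0, 0.001], [1.0, 0.003, 0.003], [0.003, 0.001, -1.0]]
ft_force: [0.1, 2.0, 7.8]
finger_gap: 0.308
finger_force: 41.6
```

```bash
python3 m.py scene
```

```text
t 16.35 tcp [511.6  -5.4 184.3] ang 156.4 r 70.8 F [0.1 2.  7.8] gap 0.308
scene 16.35 -166.3 284 92.2
```

>>> drive_tool --pt "-0.0238 -0.0051 0 0 0 0 1" --pt "-0.0241 0.0034 0 0 0 0 1" --pt "-0.0215 0.0114 0 0 0 0 1" --pt "-0.0163 0.0181 0 0 0 0 1" --pt "-0.0091 0.0225 0 0 0 0 1"

```text
time: 17.02
tcp_pos: [564.1, -102.0, 184.2]
ee_rot: [[-0.0, 1.0, 0.003], [1.0, 0.0, 0.001], [0.001, 0.003, -1.0]]
ft_force: [1.6, 10.3, 8.9]
finger_gap: 0.313
finger_force: 41.7
```

```bash
python3 m.py scene; cat > fit.py <<'E'
import numpy as np
from scipy.optimize import least_squares
# crank angle timeline (t, deg)
k=[(2.9,22)]; 
def add(t0,steps):
    a=k[-1][1]
    k.append((t0,a))
    for i,s in enumerate(steps): a+=s; k.append((t0+.125*(i+1),a))
add(2.9,[5,10,15,18,18]); add(3.625,[18]*10); add(4.975,[18]*5); add(5.65,[20]*10)
t=6.95
while t<16.9: add(t,[20]*5); t+=.675
k=np.array(k)
data=np.array([(2.75,159.5),(3.525,169.6),(4.875,250.3),(5.6,297.6),(6.9,404.2),(7.575,468.3),(8.25,533.8),(8.925,595.3),(9.6,655),(10.275,717.6),(10.95,775.9),(11.625,839.7),(12.975,966.7),(13.65,1022.5),(14.325,1084.5),(15,1146.3),(15.675,1210.4),(16.35,1273.7)])
LAG=.06
def sim(p,tt,k=k):
    I,D,a0=p[:3]; dt=.005; T=np.arange(2.75,tt[-1]+.01,dt); cr=np.interp(T-LAG,k[:,0],np.radians(k[:,1])); c=np.gradient(cr,dt)
    w=0.;a=np.radians(a0);A=[];W=[]
    for ci in c:
        A.append(a);W.append(w); tq=.09*(ci-w)
        if w==0 and abs(tq)<D: continue
        s=np.sign(w) or np.sign(tq); n=w+dt*(tq-.006*w-D*s)/I
        if w*n<0:n=0.
        w=n;a+=w*dt
    return np.interp(tt,T,np.degrees(A)),np.interp(tt,T,W)
def bias(p,a): return p[3]*np.cos(np.radians(a))+p[4]*np.sin(np.radians(a))
if __name__=="__main__":
    f=lambda p:sim(p,data[:,0])[0]+bias(p,data[:,1])-data[:,1]
    r=least_squares(f,[.09,.08,158,0,0],x_scale=[.02,.02,3,2,2],diff_step=1e-3,loss='soft_l1')
    print(r.x.round(4),f(r.x).round(1)); print(sim(r.x,data[:,0])[1].round(2))
    I,D=r.x[:2]; b=.096
    for w in(1.5,1.6,1.7): print(w,'stop',np.degrees(I/b*(w-D/b*np.log(1+b*w/D))),I/b*np.log(1+b*w/D))
E
python3 fit.py
```

```text
t 17.025 tcp [ 564.1 -102.   184.2] ang -100.3 r 69.4 F [ 1.6 10.3  8.9] gap 0.313
scene 17.025 -104.0 362 96.4
[ 6.000000e-02  7.970000e-02  1.609797e+02 -1.910400e+00 -1.941600e+00] [ 2.6 -0.6 -3.1 -0.9  0.7  0.5 -0.2  1.1  1.3 -2.5  0.  -0.2 -0.7  3.2
  0.2 -0.5 -0.6  0.3]
[0.   0.6  1.37 1.33 1.7  1.68 1.67 1.67 1.66 1.66 1.66 1.66 1.66 1.66
 1.66 1.66 1.66 1.66]
1.5 stop 23.04428637965804 0.645316813812261
1.6 stop 25.377358244716117 0.6715935785523831
1.7 stop 27.760852380868382 0.696810725837025
```

>>> drive_tool --pt "-0.0008 0.0243 0 0 0 0 1" --pt "0.0075 0.0231 0 0 0 0 1" --pt "0.015 0.0192 0 0 0 0 1" --pt "0.0206 0.0129 0 0 0 0 1" --pt "0.0238 0.0051 0 0 0 0 1"

```text
time: 17.7
tcp_pos: [646.6, -34.9, 184.1]
ee_rot: [[-0.0, 1.0, -0.003], [1.0, 0.0, 0.0], [0.0, -0.003, -1.0]]
ft_force: [-16.3, -0.5, 11.5]
finger_gap: 0.309
finger_force: 42.2
```

```bash
python3 m.py scene
```

```text
t 17.7 tcp [646.6 -34.9 184.1] ang -1.0 r 70.1 F [-16.3  -0.5  11.5] gap 0.309
scene 17.7 -47.7 282 93.8
```

>>> drive_tool --pt "0.0241 -0.0034 0 0 0 0 1" --pt "0.0215 -0.0114 0 0 0 0 1" --pt "0.0163 -0.0181 0 0 0 0 1" --pt "0.0091 -0.0225 0 0 0 0 1" --pt "0.0008 -0.0243 0 0 0 0 1"

```text
time: 18.38
tcp_pos: [568.3, 37.2, 184.3]
ee_rot: [[-0.002, 1.0, 0.005], [1.0, 0.002, 0.001], [0.001, 0.005, -1.0]]
ft_force: [2.6, -3.2, 7.2]
finger_gap: 0.311
finger_force: 41.7
```

```bash
python3 m.py scene
```

```text
t 18.375 tcp [568.3  37.2 184.3] ang 96.6 r 71.4 F [ 2.6 -3.2  7.2] gap 0.311
scene 18.375 15.0 360 96.5
```

>>> drive_tool --pt "-0.0075 -0.0231 0 0 0 0 1" --pt "-0.015 -0.0192 0 0 0 0 1" --pt "-0.0206 -0.0129 0 0 0 0 1" --pt "-0.0238 -0.0051 0 0 0 0 1" --pt "-0.0241 0.0034 0 0 0 0 1"

```text
time: 19.05
tcp_pos: [509.9, -55.3, 184.3]
ee_rot: [[-0.001, 1.0, -0.0], [1.0, 0.001, 0.0], [0.0, -0.0, -1.0]]
ft_force: [1.2, 1.5, 7.4]
finger_gap: 0.308
finger_force: 41.6
```

```bash
python3 m.py scene
```

```text
t 19.05 tcp [509.9 -55.3 184.3] ang -162.0 r 70.1 F [1.2 1.5 7.4] gap 0.308
scene 19.05 76.2 275 91.5
```

>>> drive_tool --pt "-0.0215 0.0114 0 0 0 0 1" --pt "-0.0163 0.0181 0 0 0 0 1" --pt "-0.0091 0.0225 0 0 0 0 1" --pt "0 0 0 0 0 0 1" --pt "0 0 0 0 0 0 1"

```text
time: 19.73
tcp_pos: [564.7, -101.7, 184.3]
ee_rot: [[-0.001, 1.0, 0.005], [1.0, 0.001, 0.0], [0.0, 0.005, -1.0]]
ft_force: [1.8, 0.3, 6.5]
finger_gap: 0.307
finger_force: 41.7
```

>>> drive_tool --pt "0 0 0 0 0 0 1" --pt "0 0 0 0 0 0 1" --pt "0 0 0 0 0 0 1" --pt "0 0 0 0 0 0 1" --pt "0 0 0 0 0 0 1"

```text
time: 20.35
tcp_pos: [564.1, -101.6, 184.3]
ee_rot: [[-0.001, 1.0, 0.004], [1.0, 0.001, 0.0], [0.0, 0.004, -1.0]]
ft_force: [0.2, 1.1, 8.2]
finger_gap: 0.311
finger_force: 41.7
```

```bash
python3 - <<'E'
from h import *
for c in ("scene","side","scene","side"):
    t,a,n,r,p=red(c); print(c,round(t,3),a and round(a,1),n,round(r,1))
    _,hsv,P=cloud(c); H,S,V=hsv[...,0],hsv[...,1],hsv[...,2]; z=P[...,2]
    d=P[...,:2]-CC[c]; rr=np.hypot(d[...,0],d[...,1]); k=(H>18)&(H<32)&(S>130)&(rr>150)&(rr<200)&(P[...,0]<560)&(z>60)
    q=np.nanmedian(P[k],0); print('  ptr',k.sum(),q.round(), np.degrees(np.arctan2(*(q[:2]-CC[c])[::-1])).round(1))
    k=(H>14)&(H<32)&(S>130)&(z>124)&(z<140)&(P[...,0]>640); q=np.nanmean(P[k],0);print('  shoe',q.round(),np.degrees(np.arctan2(*(q[:2]-CC[c])[::-1])).round(1)+180)
cv2.imwrite('pics/s.png',cv2.resize(optics.capture('scene')[0][130:280,140:310,::-1],None,fx=4,fy=4,interpolation=cv2.INTER_CUBIC)[:, :])
E
```

```text
scene 20.35 141.9 104 93.2
  ptr 111 [431.  51. 104.] 148.4
  shoe [ 692. -111.  129.] 147.6
side 20.45 150.9 287 97.3
  ptr 216 [430.  64. 102.] 145.8
  shoe [ 824. -648.  132.] 111.8
scene 20.55 141.9 109 92.9
  ptr 110 [431.  51. 104.] 148.4
  shoe [ 692. -111.  129.] 147.6
side 20.65 150.6 287 97.3
  ptr 215 [429.  65. 103.] 145.8
  shoe [ 823. -652.  132.] 111.7
```

View pics/s.png

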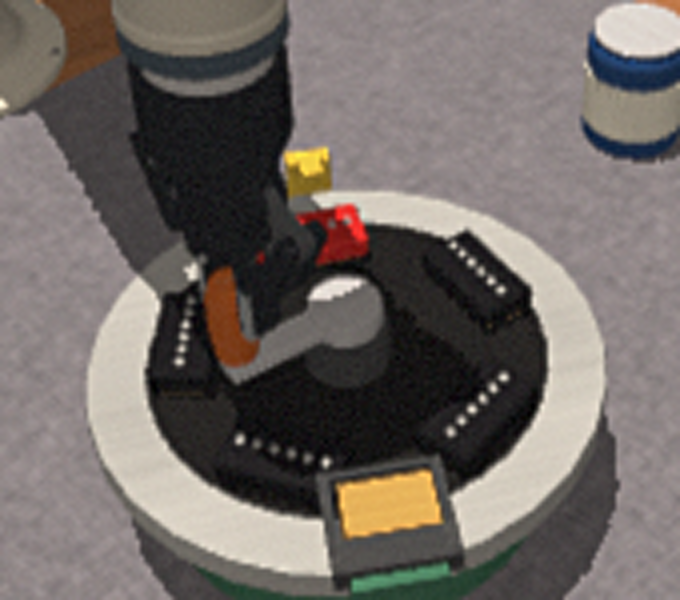

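```bash
python3 - <<'E'
from h import *
for c in ("scene","side"):
    p,hsv,P=cloud(c); z=P[...,2]; d=P[...,:2]-CC[c]; r=np.hypot(d[...,0],d[...,1]); a=np.degrees(np.arctan2(d[...,1],d[...,0]))
    k=(z>(112 if c=="scene" else 114))&(z<124)&(r>60)&(r<130); print(c,k.sum())
    n,lab,st,ce=cv2.connectedComponentsWithStats(k.astype(np.uint8))
    for i in range(1,n):
        if st[i,4]>40:
            m=lab==i; q=P[m].mean(0); b=cv2.minAreaRect(P[m][:,:2].astype(np.float32)); ctr=np.array(b[0])-CC[c]
            print(st[i,4],q.round(),'ang mean',np.degrees(np.arctan2(*(q[:2]-CC[c])[::-1])).round(1),'rect',np.degrees(np.arctan2(*ctr[::-1])).round(1),np.hypot(*ctr).round(),np.round(b[1]),round(b[2],1))
E
```

```text
scene 1572
117 [502.  21. 117.] ang mean 141.7 rect 143.4 96.0 [38. 39.] 67.0
310 [594.  52. 117.] ang mean 79.0 rect 80.6 94.0 [37. 71.] 80.1
308 [ 513. -111.  117.] ang mean -131.3 rect -134.4 95.0 [38. 71.] 44.2
412 [673. -27. 117.] ang mean 6.8 rect 8.1 96.0 [36. 70.] 7.7
421 [ 620. -125.  117.] ang mean -63.6 rect -63.1 96.0 [68. 41.] 24.1
side 1317
230 [ 622. -118.  119.] ang mean -61.9 rect -63.1 93.0 [70. 41.] 27.7
238 [ 511. -100.  119.] ang mean -137.2 rect -135.9 94.0 [39. 71.] 44.7
253 [672. -18. 119.] ang mean 11.7 rect 10.9 94.0 [37. 70.] 9.4
278 [494.   9. 119.] ang mean 151.1 rect 153.1 96.0 [71. 39.] 62.9
306 [593.  60. 119.] ang mean 82.1 rect 81.4 96.0 [41. 70.] 81.2
```

>>> drive_tool --pt "0 0 0 0 0 0 0" --pt "0 0 0 0 0 0 0" --pt "0 0 0 0 0 0 0" --pt "0 0 0 0 0 0 0" --pt "0 0 0 0 0 0 0"

```text
time: 21.52
tcp_pos: [563.0, -102.2, 182.1]
ee_rot: [[0.0, 1.0, -0.0], [1.0, -0.0, 0.0], [0.0, -0.0, -1.0]]
ft_force: [0.1, 0.0, 0.6]
finger_gap: 1.0
finger_force: 0.0
```

>>> drive_tool --pt "0 0 -0.01 0 0 0 0" --pt "0 0 -0.025 0 0 0 0" --pt "0 0 -0.03 0 0 0 0" --pt "0 0 -0.03 0 0 0 0" --pt "0 0 0 0 0 0 0"

```text
time: 22.15
tcp_pos: [563.8, -102.4, 281.4]
ee_rot: [[0.0, 1.0, 0.006], [1.0, -0.0, -0.002], [-0.002, 0.006, -1.0]]
ft_force: [0.9, 0.4, -0.9]
finger_gap: 0.994
finger_force: 0.0
```

```bash
cat > fin.py <<'E'
from h import *
for c in ("scene","side"):
    p,hsv,P=cloud(c); z=P[...,2]; d=P[...,:2]-CC[c]; r=np.hypot(d[...,0],d[...,1])
    k=(z>(112 if c=="scene" else 114))&(z<124)&(r>60)&(r<130)
    n,lab,st,ce=cv2.connectedComponentsWithStats(k.astype(np.uint8)); o=[]
    for i in range(1,n):
        if st[i,4]>180:
            ctr=np.array(cv2.minAreaRect(P[lab==i][:,:2].astype(np.float32))[0])-CC[c]; o.append(np.degrees(np.arctan2(*ctr[::-1])))
    print(c,[round((x-153+36)%72-36+153,1) for x in o])
print(status.read_state()['time'],status.read_state()['tcp_pos'],status.read_state()['ft_force'])
cv2.imwrite('pics/f.png',cv2.resize(p[120:260,160:350,::-1],None,fx=4,fy=4))
E
python3 fin.py
```

```text
scene [np.float64(153.5), np.float64(152.3), np.float64(153.6), np.float64(152.0), np.float64(152.8)]
side [np.float64(153.2), np.float64(152.5), np.float64(153.9), np.float64(152.2), np.float64(153.7)]
22.25 [ 563.10504983 -102.2354045   277.36803097] [ 0.79916695 -0.70204695 -0.24399415]
```

View pics/f.png

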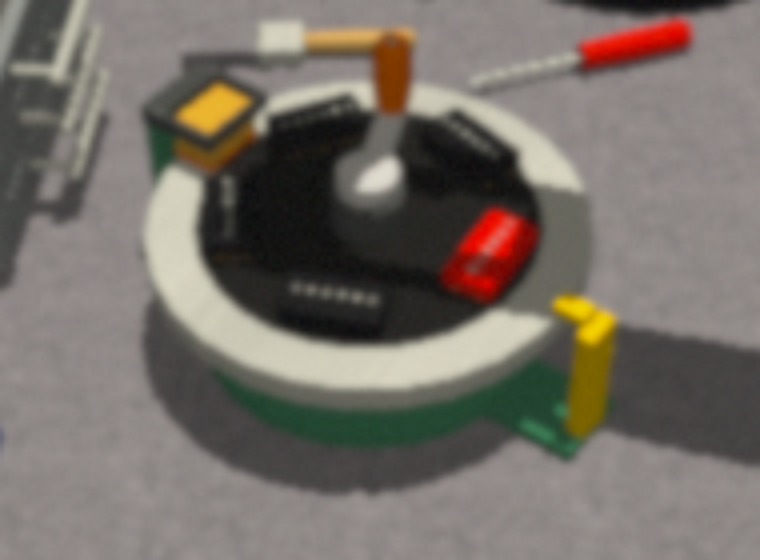

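```bash
python3 - <<'E'
from h import *
for c in ("scene","side"):
    p,hsv,P=cloud(c); H,S,V=hsv[...,0],hsv[...,1],hsv[...,2]; z=P[...,2]
    d=P[...,:2]-CC[c]; rr=np.hypot(d[...,0],d[...,1]); k=(H>18)&(H<32)&(S>130)&(rr>130)&(rr<200)&(P[...,0]<560)
    a=np.degrees(np.arctan2(d[...,1],d[...,0]))
    for lo in (60,100,108):
        m=k&(z>lo); q=np.median(P[m],0); b=cv2.minAreaRect(P[m][:,:2].astype(np.float32)); e=np.array(b[0])-CC[c]
        print(c,lo,m.sum(),q.round(),np.percentile(a[m],[5,50,95]).round(1),'rect',np.round(b[0]),np.round(b[1]),round(b[2]),np.degrees(np.arctan2(e[1],e[0])).round(1))
    # shoe / cage dark frame
    m=(z>124)&(z<142)&(rr>100)&(rr<175)&(a<0)&(a>-70); b=cv2.minAreaRect(P[m][:,:2].astype(np.float32)); e=np.array(b[0])-CC[c]; print('cage',m.sum(),np.round(b[1]),round(b[2]),np.hypot(*e).round(),np.degrees(np.arctan2(e[1],e[0])).round(1)+180)
E
```

```text
scene 60 59 [437.  54. 107.] [143.1 145.8 149.3] rect [437.  56.] [17. 34.] 47 145.9
scene 100 39 [443.  48. 111.] [143.3 146.7 149.6] rect [436.  55.] [14. 34.] 43 146.2
scene 108 28 [444.  48. 112.] [144.7 147.  149.5] rect [441.  50.] [13. 19.] 50 146.9
cage 749 [66. 61.] 57 144.0 146.9
side 60 219 [430.  65. 103.] [142.4 145.3 150.6] rect [435.  48.] [34. 61.] 28 149.2
side 100 117 [432.  58. 110.] [142.8 146.4 150.5] rect [438.  55.] [32. 44.] 57 146.9
side 108 73 [437.  56. 114.] [144.1 146.4 150. ] rect [435.  58.] [25. 35.] 60 146.4
cage 395 [70. 64.] 57 143.0 147.4
```

```bash
python3 -c "
from cell import ticket
print(ticket.sign_off())"
```

```text
the job is handed in; nothing more can be done
None
```

I handed the job in; no verdict came back. By my measurements the platter averaged about 1.6 rad/s (15 turns a minute) for over 11 s, then stopped with the red cover about 10 mm from the pointer's place (20 mm allowed), handle released and arm clear.

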